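Clamp a stuck jar with the click crank

TASK

The lid of the spice jar at the front of the worktop, right of the jar clamp, is stuck: stand that jar upright in the clamp, between the sliding jaw and the V jaw, and let go of it. Then turn the clamp's crank clockwise until you feel it click, and stop there so that the glass is not overtightened. Let go of the crank, leaving the jar upright and firmly clamped, and leave the mug, the tin and the garlic where they are.

Things in the scene. Friction and masses are not known exactly. Their poses are not given: they have to be found in the camera images.
- jar_mid (a point): Centre (half-way up) of the spice jar to be clamped: glass, round, 43 mm in diameter and 104 mm tall, with a dark screw lid on top (lid 20 mm tall), 110 g. It starts upright on the worktop to the right of the clamp; its z axis points up when upright.
- clamp: Jar clamp, fixed to the worktop: an aluminium base plate 105 mm (x) by 310 mm (y), 8 mm thick, origin at the centre of its underside, z up. At its -y end the fixed rubber V jaw, open towards +y; at its +y end a grey gearbox (66 x 66 mm, top at 52 mm) with the crank; the sliding jaw between them. Jaws end 46 mm or less above the worktop and stand 13 to 20 mm wider apart than the jar at the start.
- stand (a point): Point on top of the base plate (8 mm above the worktop) where the centre of the jar's foot is to be put: there the jar has 6 mm of air to the V jaw (which is at its -y side in the clamp's frame) and 7 to 14 mm to the sliding jaw. The closing jaw pushes the jar the 6 mm into the V. Axes as the clamp's.
- jaw: Sliding jaw, a steel block with a rubber face 50 mm wide (x) by 34 mm high (z), origin at the lower middle of its rubber face, 10 mm above the worktop. Its face looks along the clamp's -y; turning the crank clockwise drives it in that direction, towards the jar. It is sprung by about 12 N/mm against its carriage.
- crank_axis (a point): Point on the upright axis of the crank, above the gearbox. Fixed in the clamp, axes as the clamp's. Clockwise (seen from above) tightens; from start to click it takes 95 to 145 degrees. It clicks once; more than about 0.15 rad driven on after the arm's 0.28 rad snap overtightens the jar.
- hub: Steel hub disc, 42 mm across, 8 mm thick, under the crank on the gearbox; it turns about the upright crank axis and drives the jaw. Origin on the axis at its underside, x along the crank arm before the click, z up. It turns stiffly and steadily (5 to 8 N at the knob) and stays where it is left, so the clamp holds itself; turned back it loosens.
- crank: Crank arm on the hub, origin on the crank axis at the hub's top, x to the knob, z up; its top is 69 mm above the worktop. A torque limiter joins it to the hub: they turn as one until the force at the knob reaches about 11 N, then the arm snaps 0.28 rad ahead of the hub, stays there, and the force falls by more than 5 N: the click. Turned on past that 0.28 rad it drives the hub with no limit.
- knob_grip (a point): Grip point in the upright black crank knob: a freely spinning sleeve 22 mm in diameter and 46 mm tall, 60 mm from the crank axis. The point lies on the knob's axis, 30 mm above its foot, 16 mm below its top and 100 mm above the worktop; grip it from above. The crank arm is 31 mm below this point.
- mug: Bystander: small dark mug, 66 x 93 x 49 mm, origin at the centre of its underside.
- tin: Bystander: food tin, 57 mm in diameter, 72 mm tall, origin at the centre of its underside.
- garlic: Bystander: garlic bulb, 56 mm, origin at the centre of its underside.
Things that resemble listed ones, but are neither listed nor needed, are in the scene too. What is shaped like the part that bears jar_mid but green, pink or yellow is not meant.

How it is judged:
By the outcome, as a careful person would: the job done as asked, in the order asked, and still so for the second after the job is handed in, with the robot touching nothing.
It also fails if it takes over 69 s, if anything falls off the work surface, if the arm or the gripper's body presses on something with over 40 N, if the wrist force passes 120 N, or if a joint passes its speed limit or range.

ROBOT

A 6-joint arm with a two-finger parallel gripper is mounted at the origin on a cart in front of the work surface, level with it; the furniture and walls round the work are solid. World frame = base frame: x ahead of the robot, y to its left, z up, the work surface at z = 0. Lengths are in mm, angles in degrees, forces in N, time in s.
With the tool pointing down it reaches from about 350 to 850 mm from the base axis. Payload 8.1 kg.
Tool frame: the origin (TCP) lies at the very end of the fingers, on their centre line; the grasp point (between the pads) lies 19 mm behind it (r.grip_depth is the distance from the TCP to the grasp point, in mm); z points along the fingers, y is the direction in which the jaws open and shut (so a half turn about z gives the same grasp; the last joint's range is limited). The gripper opens to 85 mm and grips with 20 to 120 N. Pads are 22 mm wide; open, the fingers measure 114 mm over their backs; the gripper's body (76 mm by 85 mm) begins 54 mm behind the grasp point. The pads swing forward as they close: fully open they stand 13 mm farther back than shut.
Start: joints at [66.555, 7.471, 85.268, -0, 87.261, -4.893], TCP at [190.881, 568.832, 231.292] pointing down, gripper open.
Joint ranges: [-169.43, 169.43], [-51.17, 129.36], [1.28, 143.12], [-76.62, 256.62], [0, 156.53], [-152.29, 152.29]. Speed limits (degrees/s): [136.94, 136.94, 159.86, 180, 180, 180].

INTERFACE

Orientations are given as [roll, pitch, yaw] about the fixed x, y, z axes, in that order (R = Rz(yaw) Ry(pitch) Rx(roll)).
In Python, from bench import status, viewer, hand_in, r gives the robot as it stands.
- The arm moves only by the shell command python3 -m crank 'ROWS' [OPENING] [FORCE]. ROWS is a JSON object of lists of equal length, an entry for each row: "slide": the shift along the tool's x, y, z in m, a list of three; "twist": the turn about the tool's z in rad. A call has 1 to 8 rows; each row shifts and turns the commanded pose from where the row before left it, along the tool's axes as they then stand; what a row does not reach is not made up. A row lasts 1/10 s, in which the tool goes at most 50 mm and 8.59 degrees, less where a joint would pass 70% of its speed; a pose out of reach is approached as far as the arm can. A call with a gripper value outside its range is refused whole. OPENING is the closure, from 0 (fully open) to 1 (shut), set as the call begins (- or left out, the last holds). The fingers move at their own pace and stop on an object; FORCE is the grip in N (left out, the last holds). Time passes only in rows, so rows that do not move let the fingers close. It gives the time, the measured TCP pose, the force and the opening at its end, in the units of the state.
- status.sense(): the state, without advancing time (a new reading comes with each control period).
- viewer.snapshot(name): name is "scene" or "top"; returns a dict with "img" (480x640x3 uint8, red, green, blue), "fx", "fy", "cx", "cy" (pixels), "R" (3x3) and "t" (3): a world point X has camera coordinates R X + t. Camera axes: x right, y down, z forward; pixel columns grow to the right and rows downward; lengths in mm; the calibration is good to about 2 mm. A picture is of the moment at which its call begins. There is no depth.
- hand_in(): hands the job in, once; it reports no verdict.
The state is a dict: "time": time; "joint_pos": joint angles; "qd": joint speeds; "joint_efforts": joint torques, N m; "tool_pos": TCP position; "tcp_rot": TCP orientation; "ft_force": force on the tool from outside, world axes, zero at the start; "wrist_torque": the same for the moment, N m; "finger_gap": finger opening in mm.
Only numpy, scipy, OpenCV 4.12 (cv2) and the standard library are available. Lean on these libraries where they do the work, as an engineer would, in place of code of your own. Each camera call takes 0.05 s, during which the arm holds its last target.

## Working session

There is one attempt and no reset: what is moved stays moved. The work goes in short steps, Python scripts to look and compute and a shell command to move; the robot and the scene stay as the last step left them, time stands still between calls to the robot, and variables do not carry over. Pictures are saved under pics/ and viewed, and the job is handed in when it is done.

```bash
ls; mkdir -p pics; python3 - <<'E'
from bench import status, viewer, r
import cv2
print(status.sense()); print(r.grip_depth)
for n in("scene","top"):
    s=viewer.snapshot(n); cv2.imwrite(f"pics/{n}0.png",s["img"][:,:,::-1])
    print(n,s["fx"],s["fy"],s["cx"],s["cy"],s["R"],s["t"])
E
```

```text
pics
{'time': 0.0, 'joint_pos': array([ 6.65532899e+01,  7.51489771e+00,  8.53278723e+01, -2.24165004e-04,
        8.72610932e+01, -4.89299673e+00]), 'qd': array([-0.01330896, -0.06574554,  0.01520776,  0.00945794,  0.01962113,
        0.03929112]), 'joint_efforts': array([-3.00044303e-04, -5.69416416e+01, -5.00536680e+01, -4.98537102e-04,
        1.54591666e-02, -7.62742206e-05]), 'tool_pos': array([190.6821622 , 568.33002053, 230.26010123]), 'tcp_rot': array([-1.79896496e+02, -8.63594813e-03,  1.61446290e+02]), 'ft_force': array([ 0.55286072, -0.35630333,  0.27445096]), 'wrist_torque': array([ 0.02767921,  0.05870984, -0.03516291]), 'finger_gap': 85.47485465416443}
18.700000000000003
scene 607.6304125663731 607.6304125663731 325.23581658650716 235.2446741893304 [[ 0.74410829 -0.66805673  0.00174927]
 [-0.51878934 -0.57949407 -0.62852545]
 [ 0.42090435  0.4667835  -0.77778705]] [-545.03126804  232.71063899 1412.76498739]
top 483.4043479294499 483.4043479294499 308.43709228994516 231.1489630426018 [[-0.00665519 -0.99975588  0.0210689 ]
 [-0.99874536  0.00559975 -0.04976293]
 [ 0.0496328  -0.02137364 -0.99853881]] [-199.08557741  581.32195677 1074.77770544]
```

View pics/scene0.png

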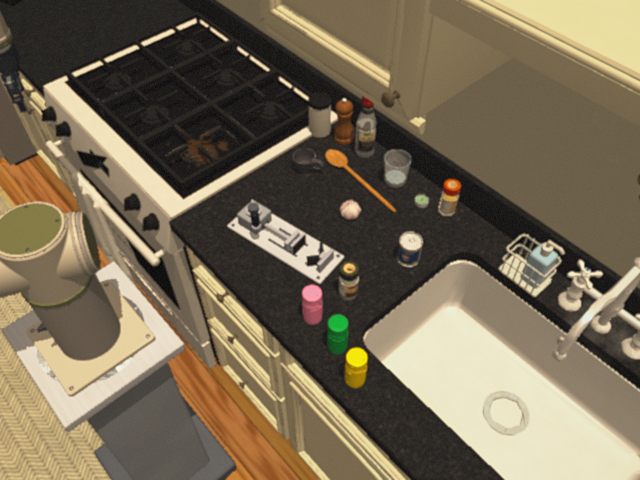

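View pics/top0.png

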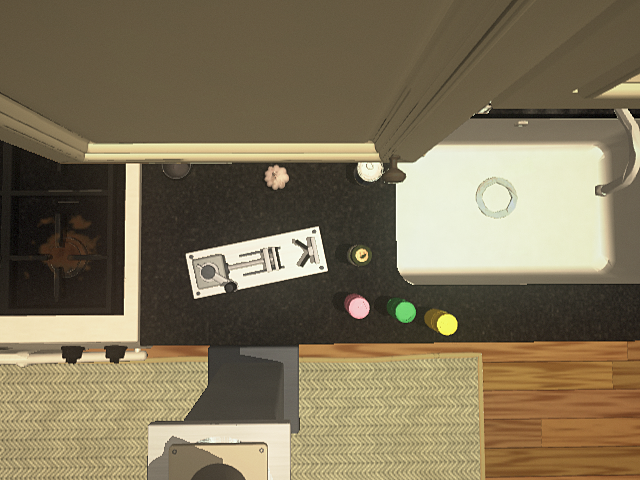

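The overhead picture shows the clamp around (257,262), with the knob at (230,287) and the jar at (359,255). The pink, green and yellow decoys are at (357,306), (403,311) and (441,322). I'll enlarge crops for the measurements.

```bash
python3 - <<'E'
import cv2
a=cv2.imread("pics/top0.png")[215:310,175:385]; cv2.imwrite("pics/tc.png",cv2.resize(a,None,fx=3.8,fy=3.8,interpolation=cv2.INTER_CUBIC))
a=cv2.imread("pics/scene0.png")[190:310,220:380]; cv2.imwrite("pics/sc.png",cv2.resize(a,None,fx=5,fy=5,interpolation=cv2.INTER_CUBIC))
E
cat > h.py <<'E'
import numpy as np
C={"scene":(607.63041,325.235817,235.244674,[[0.74410829,-0.66805673,0.00174927],[-0.51878934,-0.57949407,-0.62852545],[0.42090435,0.4667835,-0.77778705]],[-545.03126804,232.71063899,1412.76498739]),
"top":(483.40435,308.437092,231.148963,[[-0.00665519,-0.99975588,0.0210689],[-0.99874536,0.00559975,-0.04976293],[0.0496328,-0.02137364,-0.99853881]],[-199.08557741,581.32195677,1074.77770544])}
def bp(n,u,v,z):
    f,cx,cy,R,t=C[n];R=np.array(R);t=np.array(t)
    d=R.T@np.array([(u-cx)/f,(v-cy)/f,1]);c=-R.T@t
    return (c+d*(z-c[2])/d[2]).round(1)
def pj(n,X):
    f,cx,cy,R,t=C[n];p=np.array(R)@np.array(X,float)+t
    return (f*p[0]/p[2]+cx).round(1),(f*p[1]/p[2]+cy).round(1)
E
```

```text
(no output)
```

View pics/tc.png

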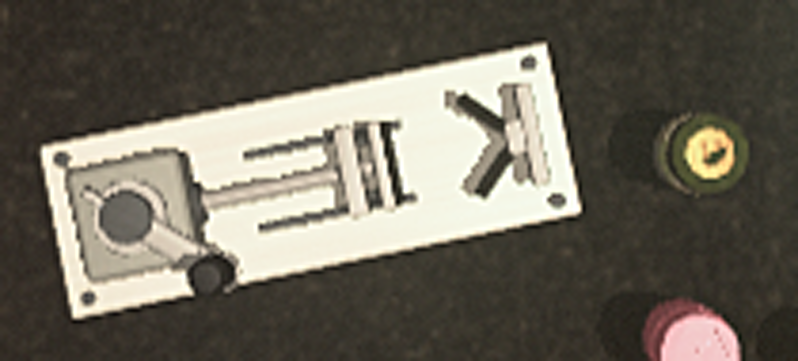

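View pics/sc.png

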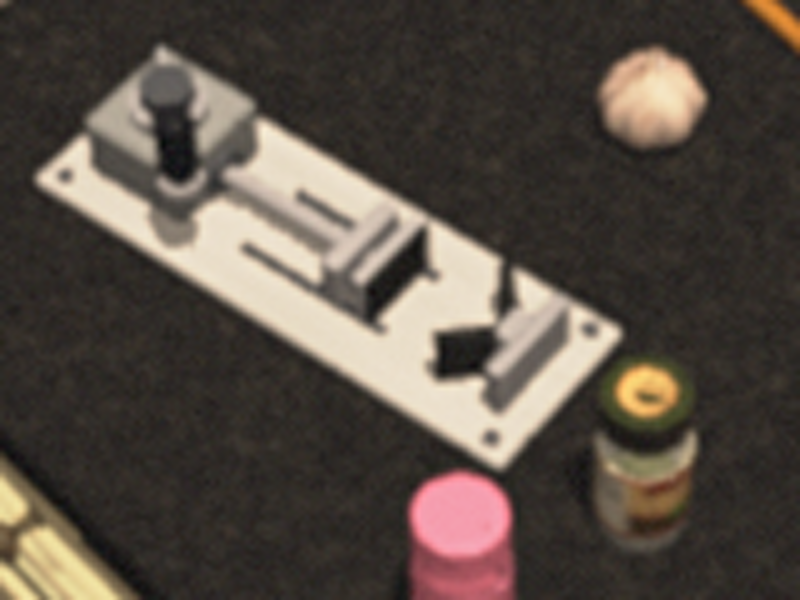

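```bash
cat >> h.py <<'E'
def T(u,v,z): return bp("top",u/3.8+175-.37,v/3.8+215-.37,z)
def S(u,v,z): return bp("scene",u/5+220-.4,v/5+190-.4,z)
E
python3 - <<'E'
from h import *
c=np.array([T(40,145,8),T(547,42,8),T(580,213,8),T(75,318,8)]);print(c)
cs=np.array([S(33,180,8),S(622,332,8),S(500,470,8)]);print(cs)
m=c.mean(0);print("centre",m)
e=(c[0]+c[3]-c[1]-c[2])/2;ex=(c[0]+c[1]-c[2]-c[3])/2
print(np.linalg.norm(e),np.linalg.norm(ex),"yaw y-axis",np.degrees(np.arctan2(e[1],e[0]))-90,np.degrees(np.arctan2(ex[1],ex[0])))
print("jar lid",T(708,152,104),S(648,390,104))
print("knob",T(210,273,116),S(169,84,116))
print("crank axis hub centre z~69",T(126,215,69))
a=np.radians(np.degrees(np.arctan2(e[1],e[0]))-90);R=np.array([[np.cos(a),-np.sin(a)],[np.sin(a),np.cos(a)]])
def loc(p): return R.T@(np.array(p[:2])-m[:2])
for n,p in dict(vback=T(508,138,46),vt1=T(452,97,46),vt2=T(478,195,46),jawf1=T(388,125,44),jawf2=T(401,203,44),jf1b=T(398,125,10),axis=T(126,215,69),knob=T(210,273,116)).items(): print(n,p,loc(p))
for n,p in dict(vt1=S(437,332,46),vt1b=S(437,375,10),jawfTop=S(372,268,44),jawfTopR=S(425,222,44),vapex=S(497,325,46),base_apex=S(490,370,10)).items(): print(n,p,loc(p))
E
```

```text
[[ 533.2   75.9    8. ]
 [ 592.9 -226.     8. ]
 [ 490.5 -244.9    8. ]
 [ 430.7   54.7    8. ]]
[[ 427.9   54.     8. ]
 [ 591.8 -228.2    8. ]
 [ 489.1 -250.3    8. ]]
centre [511.825 -85.075   8.   ]
306.6278281565455 104.39351033469461 yaw y-axis 11.236640822901578 11.073129924304348
jar lid [ 526.3 -309.5  104. ] [ 526.7 -312.1  104. ]
knob [463.4 -40.  116. ] [471.7 -22.8 116. ]
crank axis hub centre z~69 [493.2  13.6  69. ]
vback [ 535.2 -201.5   46. ] [   0.2401527  -118.74810978]
vt1 [ 559.  -169.3   46. ] [ 29.85846899 -91.80306683]
vt2 [ 502.5 -184.    46. ] [-28.42293393 -95.21159634]
jawf1 [ 543.1 -132.2   44. ] [ 21.49262687 -52.31594633]
jawf2 [ 498.2 -139.6   44. ] [-23.98864951 -50.82480639]
jf1b [ 543.7 -136.7   10. ] [ 21.20424796 -56.84660164]
axis [493.2  13.6  69. ] [  0.9599993  100.41277136]
knob [463.4 -40.  116. ] [-38.71334044  53.64712035]
vt1 [ 503.4 -187.5   46. ] [-28.22220198 -98.8198794 ]
vt1b [ 502.9 -187.    10. ] [-28.61518654 -98.23203321]
jawfTop [ 506.4 -134.    44. ] [-14.85461228 -46.93001965]
jawfTopR [ 545.7 -129.2   44. ] [ 24.62737171 -49.88009435]
vapex [ 528.4 -204.1   46. ] [  -6.9361366  -119.97321059]
base_apex [ 524.8 -202.4   10. ] [ -10.13586248 -117.60429644]
```

```bash
python3 - <<'E'
import cv2
from h import *
print(pj("scene",(463.4,-40,116)),pj("scene",(463.4,-40,70)),pj("scene",(493,13.6,69)))
t=cv2.imread("pics/top0.png");s=cv2.imread("pics/scene0.png")
a=cv2.resize(t[230:276,256:332],None,fx=10,fy=10,interpolation=cv2.INTER_CUBIC)
cv2.imwrite("pics/tv.png",a)
a=cv2.resize(s[225:280,275:350],None,fx=10,fy=10,interpolation=cv2.INTER_CUBIC);cv2.imwrite("pics/sv.png",a)
E
```

```text
(np.float64(255.0), np.float64(212.0)) (np.float64(256.6), np.float64(224.0)) (np.float64(252.9), np.float64(206.5))
```

View pics/tv.png

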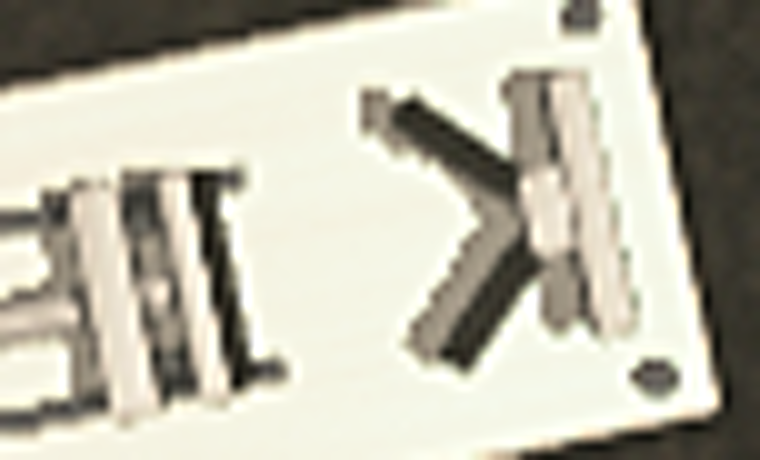

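View pics/sv.png

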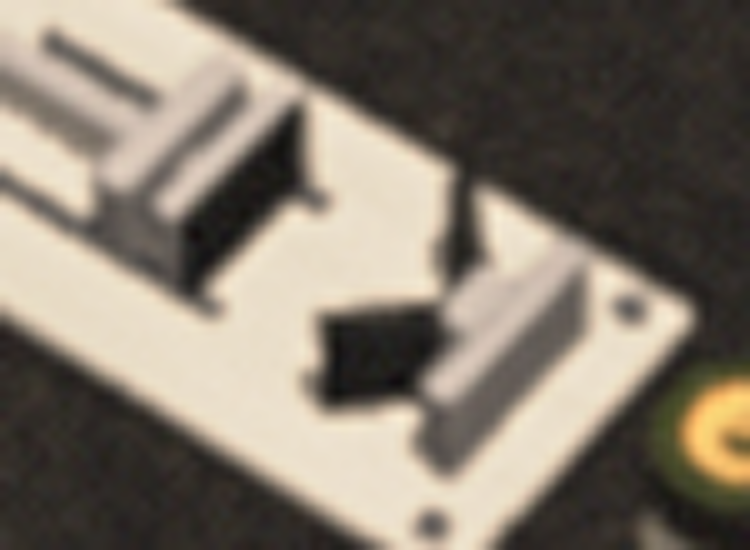

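```bash
python3 - <<'E'
from h import *
m=np.array([511.6,-86]);a=np.radians(11.2);R=np.array([[np.cos(a),-np.sin(a)],[np.sin(a),np.cos(a)]])
loc=lambda p:(R.T@(p[:2]-m)).round(1)
t=lambda u,v,z: loc(bp("top",256+u/10-.45,230+v/10-.45,z))
s=lambda u,v,z: loc(bp("scene",275+u/10-.45,225+v/10-.45,z))
print("a1",t(392,118,46),t(515,205,46),"a2",t(440,345,46),t(528,238,46))
print("jaw",t(217,178,44),t(254,380,44), t(235,280,44))
print("scene jaw top L,R, bottom L",s(178,222,44),s(300,98,44),s(185,290,10))
print("scene v tip",s(320,318,46),s(325,408,10), "front block edge",s(435,305,46))
E
```

```text
a1 [ 27.3 -92.9] [   3.2 -115.5] a2 [-23.6 -93.3] [  -4.5 -116.9]
jaw [ 22.1 -52.7] [-22.8 -51.9] [ -0.6 -52.1]
scene jaw top L,R, bottom L [-25.8 -49.8] [ 24.1 -49.6] [-22.  -47.4]
scene v tip [-29.2 -97.8] [-29.9 -98.9] front block edge [  -9. -118.]
```

Measured: the jar is at about (526.5,-310.5) and the stand at about (527.7,-167.4). The clamp yaw is about 11.2°, the crank axis (493,14) and the knob (464,-39). The dimensions agree: knob radius 61 mm against 60, plate 307x104 against 310x105. I'll turn the tool to yaw about 101°, so the fingers open along the clamp's x.

```bash
cat >> h.py <<'E'
from scipy.spatial.transform import Rotation
def go(x,y,z):
    from bench import status
    s=status.sense(); R=Rotation.from_euler("xyz",s["tcp_rot"],degrees=True).as_matrix()
    d=R.T@(np.array([x,y,z])-s["tool_pos"])
    print("t",s["time"],"pos",s["tool_pos"].round(1),"rot",s["tcp_rot"].round(2),"F",s["ft_force"].round(1),"gap",round(s["finger_gap"],1)); print("tool-shift mm",d.round(1))
E
python3 -m crank '{"slide":[[0,0,0],[0,0,0],[0,0,0],[0,0,0],[0,0,0],[0,0,0],[0,0,0],[0,0,0]],"twist":[0.131,0.131,0.131,0.131,0.131,0.131,0.131,0.134]}' 0
python3 -c "
from h import *
go(526.5,-310.5,230)"
```

```text
time: 0.9
tool_pos: [190.7, 568.5, 230.6]
tcp_rot: [-180.0, 0.1, 100.9]
ft_force: [-0.6, -0.8, -1.5]
finger_gap: 85.1
t 0.9 pos [190.7 568.5 230.6] rot [-1.7996e+02  6.0000e-02  1.0092e+02] F [-0.6 -0.8 -1.5] gap 85.1
tool-shift mm [-926.7  163.2    1.4]
```

```bash

python3 -m crank '{"slide":[[-0.020,0.0035,0],[-0.040,0.007,0],[-0.040,0.007,0],[-0.040,0.007,0],[-0.040,0.007,0],[-0.040,0.007,0],[-0.040,0.007,0],[-0.040,0.007,0]],"twist":[0,0,0,0,0,0,0,0]}' 
python3 -m crank '{"slide":[[-0.040,0.007,0],[-0.040,0.007,0],[-0.040,0.007,0],[-0.040,0.007,0],[-0.040,0.007,0],[-0.040,0.007,0],[-0.040,0.007,0],[-0.040,0.007,0]],"twist":[0,0,0,0,0,0,0,0]}' 
python3 -m crank '{"slide":[[-0.040,0.007,0],[-0.040,0.007,0],[-0.040,0.007,0],[-0.040,0.007,0],[-0.040,0.007,0],[-0.040,0.007,0],[-0.040,0.007,0],[-0.020,0.0035,0]],"twist":[0,0,0,0,0,0,0,0]}' 
python3 -m crank '{"slide":[[0,0,0],[0,0,0]],"twist":[0,0]}' 
python3 -c "
from h import *
go(526.5,-310.5,230)"
```

```text
time: 1.7
tool_pos: [300.8, 283.2, 230.9]
tcp_rot: [-180.0, 0.0, 101.3]
ft_force: [0.8, -0.9, 0.4]
finger_gap: 85.3
time: 2.5
tool_pos: [418.1, -19.9, 231.1]
tcp_rot: [-180.0, -0.0, 101.2]
ft_force: [0.4, 0.4, 0.6]
finger_gap: 85.2
time: 3.3
tool_pos: [528.0, -305.0, 230.2]
tcp_rot: [-179.9, -0.0, 101.1]
ft_force: [-0.0, 0.5, 0.1]
finger_gap: 85.5
time: 3.5
tool_pos: [527.5, -302.1, 230.4]
tcp_rot: [-179.9, -0.1, 101.2]
ft_force: [0.1, -0.0, -0.4]
finger_gap: 85.6
t 3.5 pos [ 527.5 -302.1  230.4] rot [-1.7994e+02 -8.0000e-02  1.0119e+02] F [ 0.1 -0.  -0.4] gap 85.6
tool-shift mm [-8.1 -2.7  0.4]
```

```bash

python3 -m crank '{"slide":[[-0.0081,-0.0027,0.01],[0,0,0.03],[0,0,0.03],[0,0,0.03],[0,0,0.03],[0,0,0.025],[0,0,0.015],[0,0,0.01]],"twist":[0,0,0,0,0,0,0,0]}' 
python3 -m crank '{"slide":[[0,0,0],[0,0,0]],"twist":[0,0]}' 
python3 -c "
from h import *
from bench import viewer
import cv2
go(526.5,-310.5,50)
for n in ('top','scene'):
    s=viewer.snapshot(n); c=s['img'][:,:,::-1]
    c=c[190:330,260:420] if n=='top' else c[190:330,260:420]
    cv2.imwrite(f'pics/{n}1.png',cv2.resize(c,None,fx=4,fy=4,interpolation=cv2.INTER_CUBIC))
"
```

```text
time: 4.3
tool_pos: [526.1, -309.8, 49.7]
tcp_rot: [-179.9, -0.1, 101.3]
ft_force: [-0.5, -0.2, -0.5]
finger_gap: 85.5
time: 4.5
tool_pos: [527.5, -311.0, 52.4]
tcp_rot: [179.9, 0.1, 101.2]
ft_force: [-0.2, 0.3, 0.2]
finger_gap: 85.6
t 4.5 pos [ 527.5 -311.    52.4] rot [1.7994e+02 7.0000e-02 1.0124e+02] F [-0.2  0.3  0.2] gap 85.6
tool-shift mm [ 0.7 -0.9  2.4]
```

View pics/scene1.png

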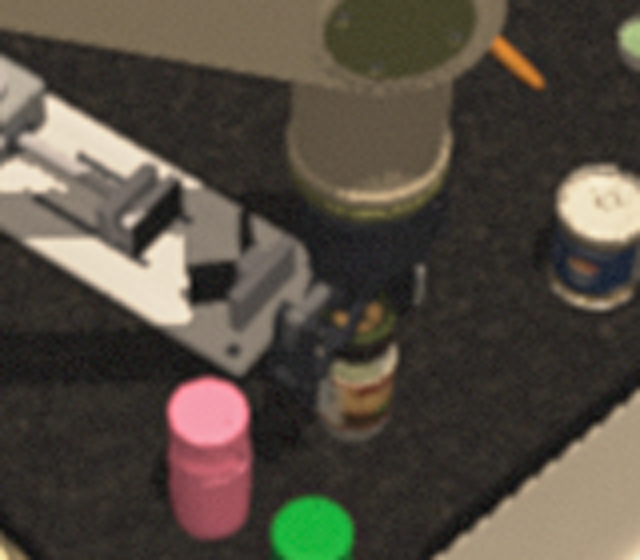

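View pics/top1.png

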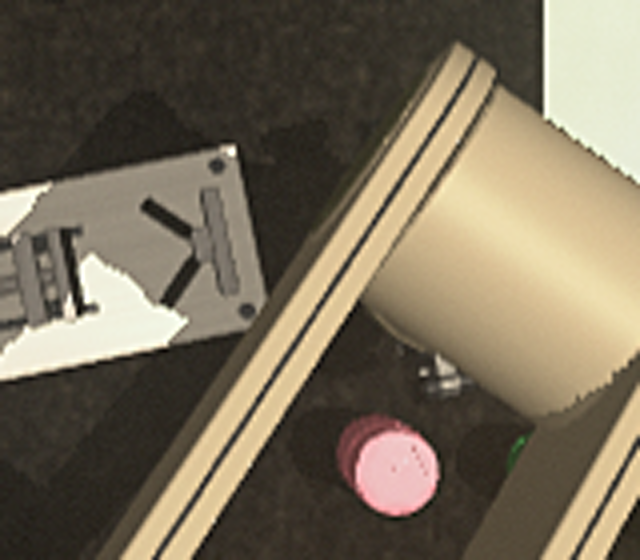

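The scene camera shows the jar standing between the open fingers, with the gripper straight above it; the overhead view of the jar is blocked by the arm. I'm closing the fingers.

```bash

python3 -m crank '{"slide":[[0,0,0],[0,0,0],[0,0,0],[0,0,0],[0,0,0],[0,0,0],[0,0,0],[0,0,0]],"twist":[0,0,0,0,0,0,0,0]}' 1 45
python3 -m crank '{"slide":[[0,0,0],[0,0,0]],"twist":[0,0]}' 
python3 -c "
from h import *
go(526.5,-310.5,50)"
```

```text
time: 5.4
tool_pos: [526.9, -311.0, 51.8]
tcp_rot: [-180.0, 0.0, 101.2]
ft_force: [-2.7, 0.3, 6.3]
finger_gap: 42.0
time: 5.6
tool_pos: [526.9, -311.0, 51.8]
tcp_rot: [-180.0, 0.0, 101.2]
ft_force: [-3.1, 0.8, 5.8]
finger_gap: 42.5
t 5.6 pos [ 526.9 -311.    51.8] rot [-1.8000e+02  3.0000e-02  1.0122e+02] F [-3.1  0.8  5.8] gap 42.5
tool-shift mm [ 0.6 -0.3  1.8]
```

```bash

python3 -m crank '{"slide":[[0,0,-0.005],[0,0,-0.01],[0,0,-0.015],[0,0,-0.02],[0,0,-0.02],[0,0,-0.01],[0,0,0],[0,0,0]],"twist":[0,0,0,0,0,0,0,0]}' 
python3 -c "
from h import *
go(527.7,-168,132)"
```

```text
time: 6.4
tool_pos: [526.9, -310.6, 131.2]
tcp_rot: [180.0, 0.0, 101.2]
ft_force: [-0.2, -0.6, -0.8]
finger_gap: 42.3
t 6.4 pos [ 526.9 -310.6  131.2] rot [180.     0.   101.23] F [-0.2 -0.6 -0.8] gap 42.3
tool-shift mm [139.7  28.6  -0.8]
```

```bash

python3 -m crank '{"slide":[[0.008,0.0016,0],[0.020,0.004,0],[0.028,0.0058,0],[0.028,0.0058,0],[0.028,0.0058,0],[0.018,0.0036,0],[0.0097,0.002,0],[0,0,0]],"twist":[0,0,0,0,0,0,0,0]}' 
python3 -m crank '{"slide":[[0,0,0],[0,0,0],[0,0,0]],"twist":[0,0,0]}' 
python3 -c "
from h import *
from bench import viewer
import cv2
go(527.7,-168,60)
for n in ('top','scene'):
    s=viewer.snapshot(n); c=s['img'][:,:,::-1]
    c=c[190:330,240:400] if n=='top' else c[170:310,230:390]
    cv2.imwrite(f'pics/{n}2.png',cv2.resize(c,None,fx=4,fy=4,interpolation=cv2.INTER_CUBIC))
"
```

```text
time: 7.2
tool_pos: [527.7, -166.6, 131.1]
tcp_rot: [-180.0, -0.0, 101.3]
ft_force: [0.2, -1.1, -0.7]
finger_gap: 42.1
time: 7.5
tool_pos: [527.7, -169.0, 131.3]
tcp_rot: [-180.0, 0.0, 101.2]
ft_force: [0.2, -0.7, -1.7]
finger_gap: 42.1
t 7.5 pos [ 527.7 -169.   131.3] rot [-1.8000e+02  1.0000e-02  1.0116e+02] F [ 0.2 -0.7 -1.7] gap 42.1
tool-shift mm [ 1.   0.2 71.3]
```

View pics/scene2.png

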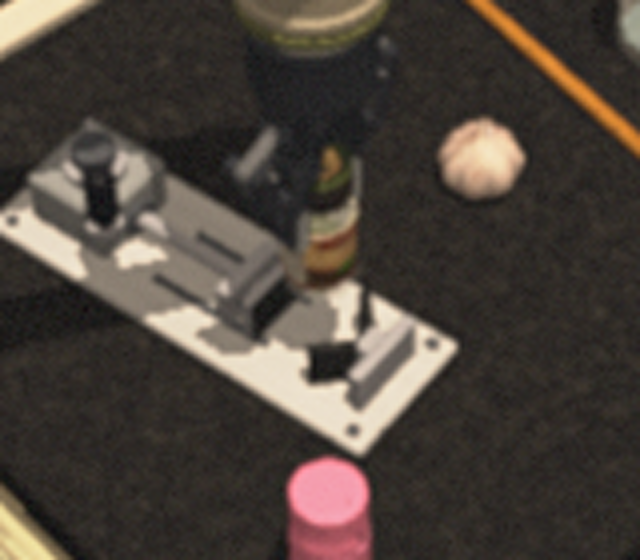

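View pics/top2.png

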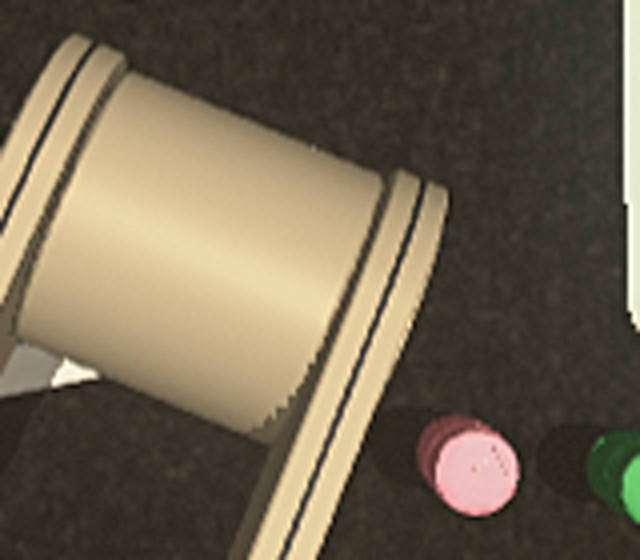

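```bash

python3 -m crank '{"slide":[[0.001,0,0.01],[0,0,0.018],[0,0,0.018],[0,0,0.012],[0,0,0.006],[0,0,0.003],[0,0,0],[0,0,0]],"twist":[0,0,0,0,0,0,0,0]}' 
python3 -c "
from h import *
from bench import viewer
import cv2
go(527.7,-168,59.8)
print(pj('scene',(527.7,-168,12.5)))
s=viewer.snapshot('scene'); c=s['img'][:,:,::-1][200:300,240:390]
cv2.imwrite(f'pics/scene3.png',cv2.resize(c,None,fx=5,fy=5,interpolation=cv2.INTER_CUBIC))
"
```

```text
time: 8.4
tool_pos: [528.1, -167.3, 65.1]
tcp_rot: [179.9, 0.0, 101.2]
ft_force: [0.4, 0.0, -0.0]
finger_gap: 42.2
t 8.4 pos [ 528.1 -167.3   65.1] rot [1.7994e+02 4.0000e-02 1.0123e+02] F [ 0.4  0.  -0. ] gap 42.2
tool-shift mm [-0.6 -0.6  5.3]
(np.float64(309.5), np.float64(254.3))
```

View pics/scene3.png

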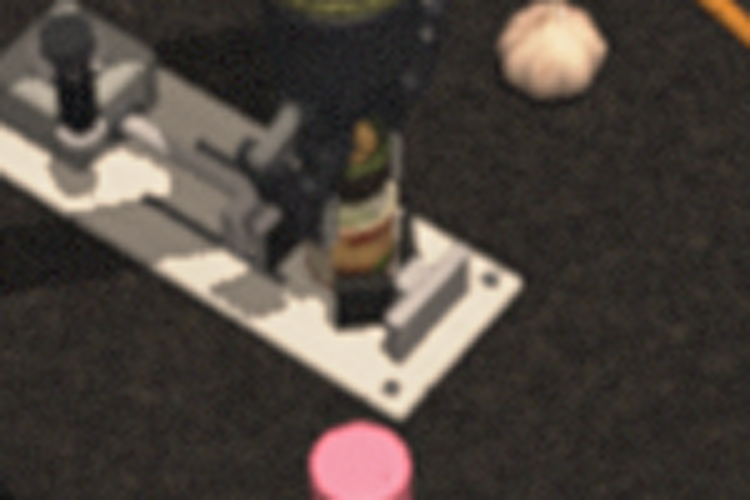

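The jar hangs upright between the jaw (crop (285,230)) and the V (crop (360,305)), just above the plate. I'll lower the last few millimetres.

```bash

python3 -m crank '{"slide":[[0,0,0.002],[0,0,0.001],[0,0,0.001],[0,0,0]],"twist":[0,0,0,0]}' 
python3 -m crank '{"slide":[[0,0,0.001],[0,0,0],[0,0,0]],"twist":[0,0,0]}' 
python3 -c "
from h import *
go(527.7,-168,59.8)"
```

```text
time: 8.85
tool_pos: [527.4, -167.1, 60.1]
tcp_rot: [-180.0, -0.0, 101.2]
ft_force: [0.3, -0.3, -1.2]
finger_gap: 42.2
time: 9.15
tool_pos: [527.6, -167.2, 59.8]
tcp_rot: [180.0, 0.0, 101.2]
ft_force: [-3.7, -0.3, 5.9]
finger_gap: 42.6
t 9.15 pos [ 527.6 -167.2   59.8] rot [1.8000e+02 2.0000e-02 1.0123e+02] F [-3.7 -0.3  5.9] gap 42.6
tool-shift mm [-0.8 -0.1  0. ]
```

```bash

python3 -m crank '{"slide":[[0,0,0],[0,0,0],[0,0,0],[0,0,0],[0,0,0],[0,0,0]],"twist":[0,0,0,0,0,0]}' 0
python3 -m crank '{"slide":[[0,0,-0.005],[0,0,-0.015],[0,0,-0.025],[0,0,-0.03],[0,0,-0.025],[0,0,-0.01],[0,0,0],[0,0,0]],"twist":[0,0,0,0,0,0,0,0]}' 
python3 -c "
from h import *
go(464,-39,171)"
```

```text
time: 9.75
tool_pos: [527.6, -167.1, 59.3]
tcp_rot: [180.0, -0.0, 101.2]
ft_force: [-0.1, -0.1, -0.2]
finger_gap: 85.4
time: 10.55
tool_pos: [527.2, -166.9, 168.6]
tcp_rot: [-180.0, -0.0, 101.2]
ft_force: [0.1, 1.0, -1.0]
finger_gap: 85.3
t 10.55 pos [ 527.2 -166.9  168.6] rot [-1.7996e+02 -2.0000e-02  1.0123e+02] F [ 0.1  1.  -1. ] gap 85.3
tool-shift mm [137.8 -37.1  -2.3]
```

```bash

python3 -m crank '{"slide":[[0.010,-0.003,0],[0.025,-0.007,0],[0.030,-0.008,0],[0.030,-0.008,0],[0.025,-0.007,0],[0.0178,-0.0041,0],[0,0,0],[0,0,0]],"twist":[0,0,0,0,0,0,0,0]}' 
python3 -c "
from h import *
from bench import viewer
import cv2
go(464,-39,81)
for n in ('top','scene'):
    s=viewer.snapshot(n); c=s['img'][:,:,::-1]
    c=c[200:310,180:380] if n=='top' else c[180:310,230:390]
    cv2.imwrite(f'pics/{n}4.png',cv2.resize(c,None,fx=4,fy=4,interpolation=cv2.INTER_CUBIC))
"
```

```text
time: 11.35
tool_pos: [463.7, -38.8, 168.4]
tcp_rot: [-179.9, -0.0, 101.3]
ft_force: [0.6, -0.7, -0.1]
finger_gap: 85.3
t 11.35 pos [463.7 -38.8 168.4] rot [-1.7993e+02 -2.0000e-02  1.0130e+02] F [ 0.6 -0.7 -0.1] gap 85.3
tool-shift mm [-0.3  0.4 87.4]
```

View pics/scene4.png

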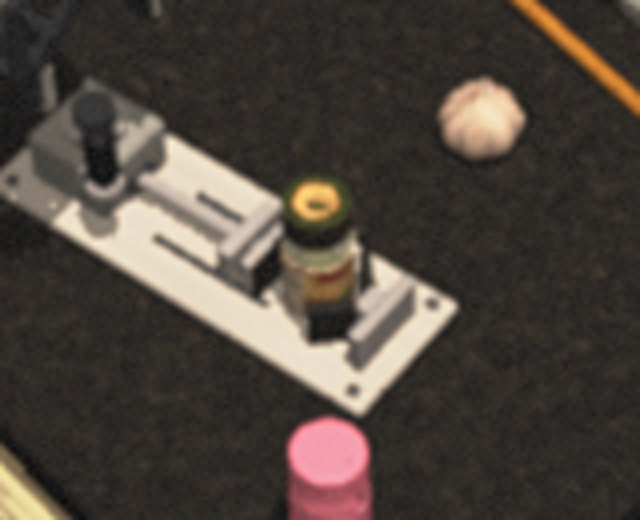

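View pics/top4.png

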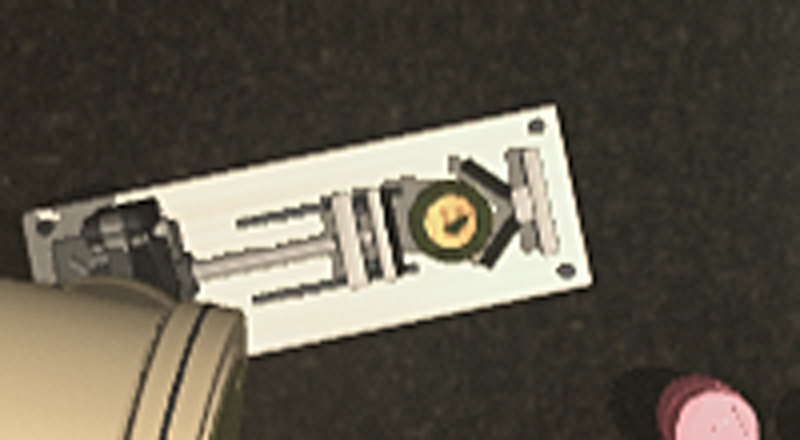

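The jar stands upright on its own between the jaw and the V: lid centre at overhead crop (450,221), scene crop (318,203). I'll check it numerically, then descend on the knob.

```bash

python3 -m crank '{"slide":[[0,0,0.01],[0,0,0.02],[0,0,0.025],[0,0,0.02],[0,0,0.008],[0,0,0.004],[0,0,0],[0,0,0]],"twist":[0,0,0,0,0,0,0,0]}' 
python3 -c "
from h import *
from bench import viewer
import cv2
print(bp('top',450/4+180-.4,221/4+200-.4,112),bp('scene',318/4+230-.4,203/4+180-.4,112))
go(464,-39,81)
for n in ('scene',):
    s=viewer.snapshot(n); c=s['img'][:,:,::-1]
    c=c[150:290,180:340]
    cv2.imwrite(f'pics/{n}5.png',cv2.resize(c,None,fx=4,fy=4,interpolation=cv2.INTER_CUBIC))
"
```

```text
time: 12.25
tool_pos: [465.1, -39.4, 83.2]
tcp_rot: [179.9, 0.0, 101.2]
ft_force: [0.2, -0.6, -0.1]
finger_gap: 85.6
[ 526.8 -166.7  112. ] [ 526.5 -170.8  112. ]
t 12.25 pos [465.1 -39.4  83.2] rot [1.7993e+02 3.0000e-02 1.0122e+02] F [ 0.2 -0.6 -0.1] gap 85.6
tool-shift mm [ 0.6 -1.   2.2]
```

View pics/scene5.png

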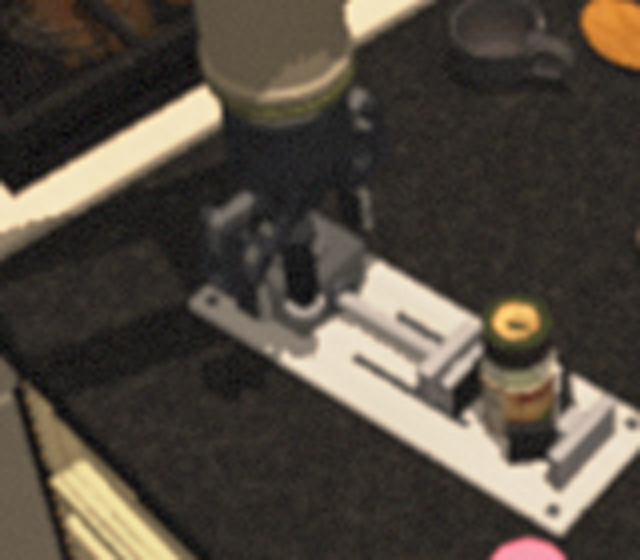

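The knob (crop (300,270)) is between the fingers. I'm gripping it.

```bash

python3 -m crank '{"slide":[[0,0,0],[0,0,0],[0,0,0],[0,0,0],[0,0,0],[0,0,0],[0,0,0],[0,0,0]],"twist":[0,0,0,0,0,0,0,0]}' 1 70
python3 -m crank '{"slide":[[0,0,0],[0,0,0],[0,0,0],[0,0,0]],"twist":[0,0,0,0]}' 
python3 -c "
from h import *
go(464,-39,81)"
```

```text
time: 13.1
tool_pos: [463.9, -39.7, 82.7]
tcp_rot: [-179.9, 0.0, 101.2]
ft_force: [-5.5, -2.3, 6.2]
finger_gap: 20.1
time: 13.5
tool_pos: [463.8, -39.7, 82.7]
tcp_rot: [-179.9, 0.0, 101.2]
ft_force: [-5.4, -2.3, 6.8]
finger_gap: 20.0
t 13.5 pos [463.8 -39.7  82.7] rot [-1.7993e+02  4.0000e-02  1.0123e+02] F [-5.4 -2.3  6.8] gap 20.0
tool-shift mm [0.6 0.3 1.7]
```

```bash
cat >> h.py <<'E'
def arc(c,th0,step,n,r=60,yaw=101.2):
    R=Rotation.from_euler("xyz",[180,0,yaw],degrees=True).as_matrix()
    th=np.radians(th0-step*np.arange(n+1));P=np.c_[c[0]+r*np.cos(th),c[1]+r*np.sin(th),0*th]
    for a,d in zip(th[1:],np.diff(P,axis=0)@R): print(np.degrees(a).round(1),(d[:2]/1000).round(4).tolist())
def rep(c):
    from bench import status
    s=status.sense();p=s["tool_pos"][:2]-c;q=np.hypot(*p);u=p/q;F=s["ft_force"][:2]
    print("t",s["time"],"pos",s["tool_pos"].round(1),"ang",np.degrees(np.arctan2(p[1],p[0])).round(2),"r",q.round(2),"Ftan(resist)",(-(F@[u[1],-u[0]])).round(2),"Frad(out)",(F@u).round(2),"Fz",s["ft_force"][2].round(1))
E
python3 -c "
from h import *
c=(492.9,13);rep(c);arc(c,-118.7,4,20)"
```

```text
t 13.5 pos [463.8 -39.7  82.7] ang -118.89 r 60.15 Ftan(resist) -3.56 Frad(out) 4.63 Fz 6.8
-122.7 [0.0028, -0.0031]
-126.7 [0.003, -0.0029]
-130.7 [0.0032, -0.0027]
-134.7 [0.0034, -0.0025]
-138.7 [0.0035, -0.0022]
-142.7 [0.0037, -0.002]
-146.7 [0.0038, -0.0017]
-150.7 [0.0039, -0.0014]
-154.7 [0.004, -0.0012]
-158.7 [0.0041, -0.0009]
-162.7 [0.0041, -0.0006]
-166.7 [0.0042, -0.0003]
-170.7 [0.0042, -0.0]
-174.7 [0.0042, 0.0003]
-178.7 [0.0041, 0.0006]
-182.7 [0.0041, 0.0009]
-186.7 [0.004, 0.0011]
-190.7 [0.0039, 0.0014]
-194.7 [0.0038, 0.0017]
-198.7 [0.0037, 0.002]
```

```bash

python3 -m crank '{"slide":[[0.0028,-0.0031,0],[0.0030,-0.0029,0],[0.0032,-0.0027,0]],"twist":[0,0,0]}' 
python3 -c "
from h import *
rep((492.9,13))"
python3 -m crank '{"slide":[[0.0034,-0.0025,0],[0.0035,-0.0022,0],[0.0037,-0.0020,0]],"twist":[0,0,0]}' 
python3 -c "
from h import *
rep((492.9,13))"
```

```text
time: 13.8
tool_pos: [455.2, -33.8, 83.2]
tcp_rot: [179.9, 0.2, 101.2]
ft_force: [2.6, -9.4, 0.5]
finger_gap: 19.9
t 13.8 pos [455.2 -33.8  83.2] ang -128.79 r 60.1 Ftan(resist) 7.91 Frad(out) 5.68 Fz 0.5
time: 14.1
tool_pos: [445.9, -25.0, 83.1]
tcp_rot: [180.0, 0.2, 101.2]
ft_force: [-1.0, -11.0, 4.0]
finger_gap: 19.8
t 14.1 pos [445.9 -25.   83.1] ang -140.99 r 60.45 Ftan(resist) 7.9 Frad(out) 7.72 Fz 4.0
```

```bash

python3 -m crank '{"slide":[[0.0038,-0.0020,0],[0.0039,-0.0017,0],[0.0040,-0.0014,0],[0.0041,-0.0009,0]],"twist":[0,0,0,0]}' 
python3 -c "
from h import *
rep((492.9,13))"
python3 -m crank '{"slide":[[0.0041,-0.0006,0],[0.0042,-0.0003,0],[0.0042,0,0],[0.0042,0.0003,0]],"twist":[0,0,0,0]}' 
python3 -c "
from h import *
rep((492.9,13))"
```

```text
time: 14.5
tool_pos: [436.6, -10.4, 82.9]
tcp_rot: [-180.0, 0.2, 101.2]
ft_force: [-2.3, -10.4, 4.2]
finger_gap: 19.9
t 14.5 pos [436.6 -10.4  82.9] ang -157.47 r 60.97 Ftan(resist) 8.76 Frad(out) 6.13 Fz 4.2
time: 14.9
tool_pos: [431.9, 6.1, 82.8]
tcp_rot: [-179.9, 0.2, 101.2]
ft_force: [-7.8, -8.9, 8.2]
finger_gap: 19.7
t 14.9 pos [431.9   6.1  82.8] ang -173.56 r 61.34 Ftan(resist) 7.96 Frad(out) 8.75 Fz 8.2
```

```bash
python3 -c "
from h import *
from scipy.optimize import least_squares
P=np.array([[463.8,-39.7],[455.2,-33.8],[445.9,-25],[436.6,-10.4],[431.9,6.1]])
s=least_squares(lambda c:np.hypot(*(P-c).T)-60,(493,13));print(s.x,s.fun)
c=s.x
rep(c)
arc(c,-175,4,4);arc(c,-191,2,35)"
```

```text
[491.50823521  13.77389404] [ 0.22627036 -0.15383606 -0.13744093 -0.0059049   0.10016934]
t 14.9 pos [431.9   6.1  82.8] ang -172.67 r 60.05 Ftan(resist) 7.82 Frad(out) 8.88 Fz 8.2
-179.0 [0.0041, 0.0006]
-183.0 [0.0041, 0.0009]
-187.0 [0.004, 0.0012]
-191.0 [0.0039, 0.0014]
-193.0 [0.0019, 0.0008]
-195.0 [0.0019, 0.0009]
-197.0 [0.0019, 0.001]
-199.0 [0.0018, 0.001]
-201.0 [0.0018, 0.0011]
-203.0 [0.0018, 0.0011]
-205.0 [0.0017, 0.0012]
-207.0 [0.0017, 0.0013]
-209.0 [0.0016, 0.0013]
-211.0 [0.0016, 0.0014]
-213.0 [0.0015, 0.0014]
-215.0 [0.0015, 0.0015]
-217.0 [0.0014, 0.0015]
-219.0 [0.0014, 0.0016]
-221.0 [0.0013, 0.0016]
-223.0 [0.0013, 0.0017]
-225.0 [0.0012, 0.0017]
-227.0 [0.0011, 0.0018]
-229.0 [0.0011, 0.0018]
-231.0 [0.001, 0.0018]
-233.0 [0.0009, 0.0019]
-235.0 [0.0009, 0.0019]
-237.0 [0.0008, 0.0019]
-239.0 [0.0007, 0.002]
-241.0 [0.0007, 0.002]
-243.0 [0.0006, 0.002]
-245.0 [0.0005, 0.002]
-247.0 [0.0005, 0.002]
-249.0 [0.0004, 0.0021]
-251.0 [0.0003, 0.0021]
-253.0 [0.0002, 0.0021]
-255.0 [0.0002, 0.0021]
-257.0 [0.0001, 0.0021]
-259.0 [0.0, 0.0021]
-261.0 [-0.0, 0.0021]
```

```bash

python3 -m crank '{"slide":[[0.0041,0.0003,0],[0.0041,0.0006,0],[0.0040,0.0010,0],[0.0039,0.0014,0]],"twist":[0,0,0,0]}' 
python3 -c "
from h import *
rep((491.5,13.8))"
python3 -m crank '{"slide":[[0.0019,0.0008,0],[0.0019,0.0009,0],[0.0019,0.0010,0],[0.0018,0.0010,0]],"twist":[0,0,0,0]}' 
python3 -c "
from h import *
rep((491.5,13.8))"
```

```text
time: 15.3
tool_pos: [432.0, 23.0, 82.7]
tcp_rot: [-179.9, 0.1, 101.2]
ft_force: [-8.0, -6.9, 9.5]
finger_gap: 19.8
t 15.3 pos [432.   23.   82.7] ang 171.25 r 60.2 Ftan(resist) 8.04 Frad(out) 6.89 Fz 9.5
time: 15.7
tool_pos: [433.9, 31.3, 82.6]
tcp_rot: [-179.8, 0.1, 101.2]
ft_force: [-9.2, -5.6, 9.9]
finger_gap: 20.2
t 15.7 pos [433.9  31.3  82.6] ang 163.12 r 60.24 Ftan(resist) 8.02 Frad(out) 7.21 Fz 9.9
```

```bash

python3 -m crank '{"slide":[[0.0018,0.0011,0],[0.0018,0.0011,0]],"twist":[0,0]}' 
python3 -c "
from h import *
rep((491.5,13.8))"
python3 -m crank '{"slide":[[0.0017,0.0012,0],[0.0017,0.0013,0]],"twist":[0,0]}' 
python3 -c "
from h import *
rep((491.5,13.8))"
python3 -m crank '{"slide":[[0.0016,0.0013,0],[0.0016,0.0014,0]],"twist":[0,0]}' 
python3 -c "
from h import *
rep((491.5,13.8))"
```

```text
time: 15.9
tool_pos: [435.3, 35.4, 82.6]
tcp_rot: [-179.8, 0.1, 101.2]
ft_force: [-8.8, -4.1, 10.5]
finger_gap: 19.7
t 15.9 pos [435.3  35.4  82.6] ang 159.03 r 60.23 Ftan(resist) 6.96 Frad(out) 6.76 Fz 10.5
time: 16.1
tool_pos: [436.9, 39.3, 82.6]
tcp_rot: [-179.8, 0.1, 101.2]
ft_force: [-9.7, -3.9, 10.4]
finger_gap: 19.9
t 16.1 pos [436.9  39.3  82.6] ang 154.96 r 60.26 Ftan(resist) 7.63 Frad(out) 7.14 Fz 10.4
time: 16.3
tool_pos: [438.8, 43.0, 82.5]
tcp_rot: [-179.8, 0.0, 101.2]
ft_force: [-10.3, -3.7, 11.3]
finger_gap: 19.8
t 16.3 pos [438.8  43.   82.5] ang 150.99 r 60.25 Ftan(resist) 8.28 Frad(out) 7.24 Fz 11.3
```

```bash

python3 -m crank '{"slide":[[0.0015,0.0014,0],[0.0015,0.0015,0]],"twist":[0,0]}' 
python3 -c "
from h import *
rep((491.5,13.8))"
python3 -m crank '{"slide":[[0.0014,0.0015,0],[0.0014,0.0016,0]],"twist":[0,0]}' 
python3 -c "
from h import *
rep((491.5,13.8))"
```

```text
time: 16.5
tool_pos: [440.9, 46.5, 82.5]
tcp_rot: [-179.8, 0.0, 101.2]
ft_force: [-12.4, -4.2, 12.3]
finger_gap: 20.0
t 16.5 pos [440.9  46.5  82.5] ang 147.11 r 60.31 Ftan(resist) 10.24 Frad(out) 8.11 Fz 12.3
time: 16.7
tool_pos: [443.1, 49.9, 82.4]
tcp_rot: [-179.7, 0.0, 101.2]
ft_force: [-13.2, -3.9, 12.1]
finger_gap: 19.8
t 16.7 pos [443.1  49.9  82.4] ang 143.23 r 60.37 Ftan(resist) 11.03 Frad(out) 8.27 Fz 12.1
```

Force is rising (10.2, then 11.0 N). I'm slowing to 2° per call.

```bash

python3 -m crank '{"slide":[[0.0013,0.0016,0]],"twist":[0]}' 
python3 -c "
from h import *
rep((491.5,13.8))"
python3 -m crank '{"slide":[[0.0013,0.0017,0]],"twist":[0]}' 
python3 -c "
from h import *
rep((491.5,13.8))"
```

```text
time: 16.8
tool_pos: [444.3, 51.5, 82.4]
tcp_rot: [-179.7, 0.0, 101.2]
ft_force: [-13.4, -3.1, 13.0]
finger_gap: 19.7
t 16.8 pos [444.3  51.5  82.4] ang 141.34 r 60.39 Ftan(resist) 10.8 Frad(out) 8.51 Fz 13.0
time: 16.9
tool_pos: [445.7, 53.1, 82.4]
tcp_rot: [-179.7, 0.0, 101.2]
ft_force: [-14.3, -3.1, 13.0]
finger_gap: 20.1
t 16.9 pos [445.7  53.1  82.4] ang 139.33 r 60.37 Ftan(resist) 11.64 Frad(out) 8.84 Fz 13.0
```

```bash

python3 -m crank '{"slide":[[0.0012,0.0017,0]],"twist":[0]}' 
python3 -c "
from h import *
rep((491.5,13.8))"
python3 -m crank '{"slide":[[0.0011,0.0018,0]],"twist":[0]}' 
python3 -c "
from h import *
rep((491.5,13.8))"
```

```text
time: 17.0
tool_pos: [447.0, 54.7, 82.4]
tcp_rot: [-179.7, 0.0, 101.2]
ft_force: [-14.5, -2.8, 14.2]
finger_gap: 19.6
t 17.0 pos [447.   54.7  82.4] ang 137.41 r 60.4 Ftan(resist) 11.84 Frad(out) 8.79 Fz 14.2
time: 17.1
tool_pos: [448.5, 56.2, 82.3]
tcp_rot: [-179.7, 0.0, 101.2]
ft_force: [-13.5, -2.8, 14.2]
finger_gap: 20.0
t 17.1 pos [448.5  56.2  82.3] ang 135.42 r 60.41 Ftan(resist) 11.44 Frad(out) 7.68 Fz 14.2
```

```bash

python3 -m crank '{"slide":[[0.0011,0.0018,0]],"twist":[0]}' 
python3 -c "
from h import *
rep((491.5,13.8))"
```

```text
time: 17.2
tool_pos: [450.1, 57.8, 82.4]
tcp_rot: [-179.7, -0.0, 101.2]
ft_force: [-14.4, -0.6, 13.5]
finger_gap: 19.8
t 17.2 pos [450.1  57.8  82.4] ang 133.21 r 60.41 Ftan(resist) 10.86 Frad(out) 9.45 Fz 13.5
```

```bash

python3 -m crank '{"slide":[[0.0010,0.0018,0]],"twist":[0]}' 
python3 -c "
from h import *
rep((491.5,13.8))"
```

```text
time: 17.3
tool_pos: [452.1, 59.5, 82.5]
tcp_rot: [-179.8, -0.0, 101.2]
ft_force: [-11.2, 2.2, 12.2]
finger_gap: 20.2
t 17.3 pos [452.1  59.5  82.5] ang 130.77 r 60.35 Ftan(resist) 7.05 Frad(out) 8.94 Fz 12.2
```

```bash

python3 -m crank '{"slide":[[0.0009,0.0019,0]],"twist":[0]}' 
python3 -c "
from h import *
rep((491.5,13.8))"
```

```text
time: 17.4
tool_pos: [454.2, 61.2, 82.6]
tcp_rot: [-179.8, -0.1, 101.2]
ft_force: [-9.0, 3.5, 10.0]
finger_gap: 20.1
t 17.4 pos [454.2  61.2  82.6] ang 128.23 r 60.3 Ftan(resist) 4.89 Frad(out) 8.32 Fz 10.0
```

```bash

python3 -m crank '{"slide":[[0.0009,0.0019,0]],"twist":[0]}' 
python3 -c "
from h import *
rep((491.5,13.8))"
```

```text
time: 17.5
tool_pos: [456.5, 62.8, 82.9]
tcp_rot: [-179.9, -0.1, 101.2]
ft_force: [-5.8, 6.6, 9.2]
finger_gap: 19.9
t 17.5 pos [456.5  62.8  82.9] ang 125.54 r 60.19 Ftan(resist) 0.94 Frad(out) 8.73 Fz 9.2
```

```bash

python3 -m crank '{"slide":[[0.0008,0.0019,0]],"twist":[0]}' 
python3 -c "
from h import *
rep((491.5,13.8))"
```

```text
time: 17.6
tool_pos: [458.9, 64.3, 83.0]
tcp_rot: [180.0, -0.1, 101.2]
ft_force: [-1.5, 8.4, 5.4]
finger_gap: 19.6
t 17.6 pos [458.9  64.3  83. ] ang 122.86 r 60.15 Ftan(resist) -3.29 Frad(out) 7.84 Fz 5.4
```

```bash

python3 -m crank '{"slide":[[0.0007,0.0020,0]],"twist":[0]}' 
python3 -c "
from h import *
rep((491.5,13.8))"
```

```text
time: 17.7
tool_pos: [460.7, 65.5, 83.0]
tcp_rot: [180.0, -0.1, 101.3]
ft_force: [-8.2, 4.1, 7.0]
finger_gap: 20.0
t 17.7 pos [460.7  65.5  83. ] ang 120.78 r 60.18 Ftan(resist) 4.92 Frad(out) 7.67 Fz 7.0
```

The click is done: the knob force fell from 11.8 to -3.3 N across the snap, then picked up again to 4.9 N as the arm met its stop. I'm stopping here and letting go.

```bash

python3 -m crank '{"slide":[[0,0,0],[0,0,0],[0,0,0],[0,0,0],[0,0,0],[0,0,0]],"twist":[0,0,0,0,0,0]}' 0
python3 -m crank '{"slide":[[0,0,-0.005],[0,0,-0.015],[0,0,-0.025],[0,0,-0.03],[0,0,-0.03],[0,0,-0.025],[0,0,-0.01],[0,0,0]],"twist":[0,0,0,0,0,0,0,0]}' 
python3 -m crank '{"slide":[[0.01,-0.01,0],[0.03,-0.01,0],[0.04,-0.01,0],[0.04,-0.01,0],[0.04,-0.01,0],[0.03,-0.01,0],[0.01,0,0],[0,0,0]],"twist":[0,0,0,0,0,0,0,0]}' 
python3 -c "
from h import *
from bench import viewer
import cv2
rep((491.5,13.8))
for n in ('top','scene'):
    s=viewer.snapshot(n); c=s['img'][:,:,::-1]
    cv2.imwrite(f'pics/{n}6f.png',c)
    c=c[200:310,180:380] if n=='top' else c[180:310,230:390]
    cv2.imwrite(f'pics/{n}6.png',cv2.resize(c,None,fx=4,fy=4,interpolation=cv2.INTER_CUBIC))
"
```

```text
time: 18.3
tool_pos: [460.6, 64.0, 82.3]
tcp_rot: [-180.0, 0.0, 101.2]
ft_force: [-0.4, -1.5, -0.3]
finger_gap: 85.4
time: 19.1
tool_pos: [461.7, 64.1, 224.0]
tcp_rot: [179.8, 0.0, 101.2]
ft_force: [-0.4, 0.2, 0.8]
finger_gap: 85.4
time: 19.9
tool_pos: [361.9, 249.1, 220.7]
tcp_rot: [-179.9, 0.0, 101.4]
ft_force: [0.1, 0.2, 0.3]
finger_gap: 85.2
t 19.9 pos [361.9 249.1 220.7] ang 118.85 r 268.68 Ftan(resist) -0.22 Frad(out) 0.15 Fz 0.3
```

View pics/scene6.png

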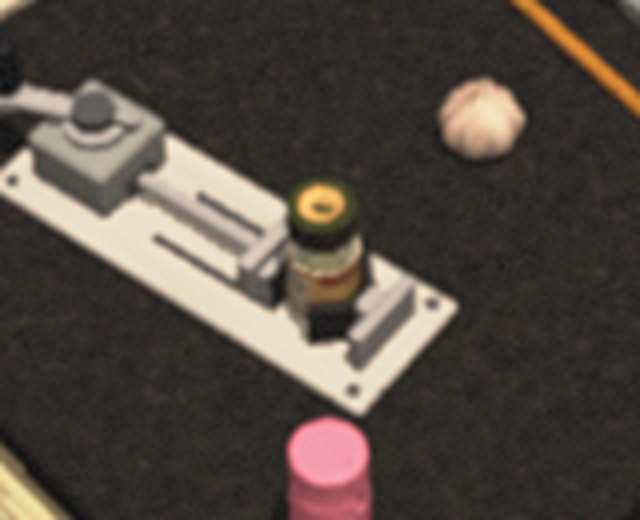

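View pics/top6.png

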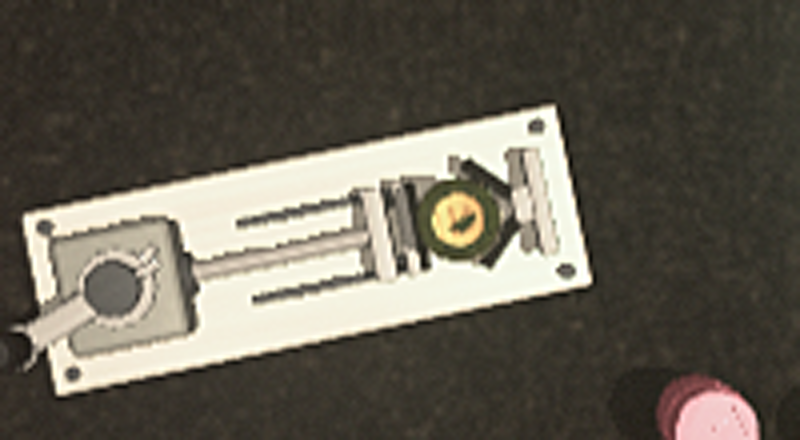

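View pics/scene6f.png

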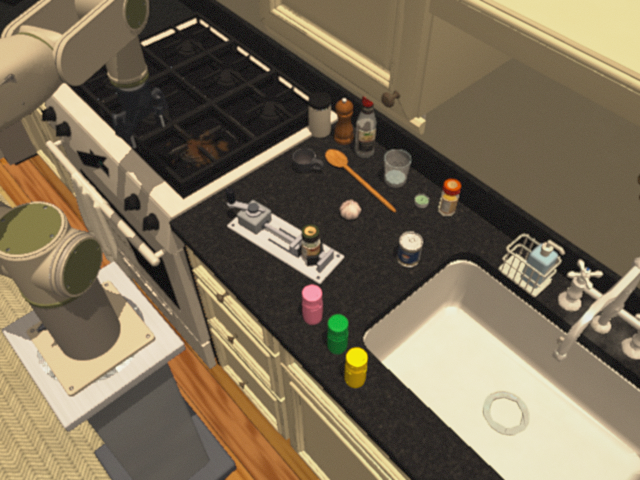

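The jar stands upright against the V with the sliding jaw closed on it (overhead crop (458,217)). The knob is at (12,350) and the arm is well clear. The garlic (349,209), tin (410,248) and mug (306,160) are where they were. I'm handing in.

```bash
python3 -c "
from bench import hand_in
print(hand_in())"
```

```text
the job is handed in; nothing more can be done
None
```

I stood the spice jar in the clamp, let go of it, turned the crank clockwise until it clicked, let go of the knob and moved the arm clear. I handed the job in at about 20 s of the 69 s allowed.

- **Click:** it came after about 112–120° of turning. The force at the knob rose to about 11.8 N, fell to −3.3 N over the snap, and was 4.9 N again one 2° step later. I stopped there, so I drove on by 2° at most, against a limit of about 8.6°.
- **Jar:** the last pictures show it upright, pushed about 5 mm towards the V, with the jaw closed on it. I did not test directly how firmly it is held; I judged that from the click and the pictures.
- **Bystanders:** the mug, tin and garlic look unmoved by eye; I did not measure them.
- **Disagreements:** the two cameras differed by 2–4 mm on the jar's position, and my picture estimate of the crank axis was about 1.5 mm off. I corrected the axis from the turning motion.

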